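Unlatch the tea dish and hold its lip to the mug

ROBOT

A 7-joint arm with a two-finger parallel gripper is mounted at the origin on a cart in front of the work surface, level with it; the furniture and walls round the work are solid. World frame = base frame: x ahead of the robot, y to its left, z up, the work surface at z = 0. Lengths are in m, angles in rad, forces in N, time in s.
With the tool pointing down it reaches from about 0.425 to 0.925 m from the base axis. Payload 6.8 kg.
Tool frame: the origin (TCP) lies at the very end of the fingers, on their centre line; the grasp point (between the pads) lies ctrl.grasp_offset behind it (ctrl.grasp_offset is the distance from the TCP to the grasp point, in m); z points along the fingers, y is the line along which they close (so a half turn about z gives the same grasp; the last joint's range is limited). The gripper opens to 85 mm and grips with 20 to 120 N. Pads are 22 mm wide; open, the fingers measure 114 mm over their backs; the gripper's body (76 mm by 85 mm) begins 54 mm behind the grasp point. The pads swing forward as they close: fully open they stand 13 mm farther back than shut.
Start: joints at [-1.373, 0.477, 0.022, 1.555, -0.011, 1.109, -0.083], TCP at [0.203, 0.644, 0.231] pointing down, gripper open.
Joint ranges: [-2.96, 2.96], [-0.34, 2.1], [-1.41, 1.46], [0.24, 2.44], [-1.37, 4.51], [0.17, 1.92], [-2.96, 2.96]. Speed limits (rad/s): [2.39, 2.39, 3.14, 3.14, 3.14, 3.14, 3.14].

INTERFACE

Orientations are given as a unit quaternion [x, y, z, w].
In Python, from rig import ctrl, eyes gives the robot as it stands.
- The arm moves only by the shell command python3 -m inch 'ROWS'. ROWS is JSON, a list of rows, each a list of 5 numbers: the shift along the world's x, y, z in units of 60 mm (1.0 is 60 mm), then the turn about the world's z in units of 6 degrees (1.0 is 6 degrees), then the closure, from -1 (fully open) to 1 (shut). In form: [[tx, ty, tz, yaw, fingers], ...]. A call has exactly 5 rows; each row is the pose to reach, as a shift and turn from the pose commanded when the call began; what a row does not reach only later rows make up. A row lasts 1/8 s, in which the tool goes at most 62.5 mm and 10.7 degrees, less where a joint would pass 70% of its speed; a pose out of reach is approached as far as the arm can. A call with a gripper value outside its range is refused whole. The fingers move at their own pace and stop on an object; the grip force is fixed at half the most. Time passes only in rows, so rows that repeat a pose let the fingers close, or fill a call up. It gives the time, the measured TCP pose, the force, the opening and the grip force at its end, in the units of the state.
- ctrl.state(): the state, without advancing time (a new reading comes with each control period).
- eyes.camera(name): name is "scene" or "top" or "wrist"; returns a dict with "image" (420x560x3 uint8, red, green, blue), "z_map" (420x560 float32, m along the optical axis (not along the pixel's ray), 0 where there is no reading), "fx", "fy", "cx", "cy" (pixels), "R" (3x3) and "t" (3): a world point X has camera coordinates R X + t. Camera axes: x right, y down, z forward; pixel columns grow to the right and rows downward; lengths in m; the calibration is good to about 2 mm. A picture is of the moment at which its call begins.
- ctrl.close_job(): hands the job in; it is judged then, once.
The state is a dict: "clock": time; "joint_pos": joint angles; "joint_vel": joint speeds; "joint_efforts": joint torques, N m; "tool_pos": TCP position; "tcp_rot": TCP orientation; "contact_force": force on the tool from outside, world axes, zero at the start; "wrist_torque": the same for the moment, N m; "grip_width": finger opening in m; "grasp_force": force on a finger pad.
Only numpy, scipy, OpenCV 4.12 (cv2) and the standard library are available. Lean on these libraries where they do the work, as an engineer would, in place of code of your own. Each camera call takes 0.05 s, during which the arm holds its last target. There are 200 camera calls.

TASK

Swing the steel hasp on the wooden carrier up off the dish's lip and over past upright, while the dish still sits in its carrier. Then take the white dish by its overhead handle, lift it straight up about 10 cm, and above the carrier turn it a quarter turn so that its lip points towards the mug's side, keeping the dish level and the loose steel tea ball in its middle untouched. Finish while still holding the dish up there, level and still, with the lip towards the mug; leave the mug and the pepper mill where they stand.

Things in the scene. Friction and masses are not known exactly. Their poses are not given: they have to be found in the camera images.
- carrier: wooden carrier board, 170 x 130 x 14 mm, fixed to the counter. Origin on the counter below the centre of the dish's seat; z up; -x is its front, roughly towards the robot, where the hasp is; the board spans x = -107 to +63, y = +-65 mm. A collar (inner radius 32, outer 40, 7 mm high above the board) locates the dish's foot (27 mm radius).
- hasp (a joint): steel hasp on the carrier's front, strap 9 mm wide, 31 mm long, with a finger knob. Hinge angle in rad: 0 = closed, strap level over the dish's lip (3 mm above it); grows as the free end swings up and outwards to the front, away from the dish; 1.57 = strap upright; stop at 2.3. The hinge is stiff (0.04 N m of friction) and stays where it is left.
- hasp_hinge (a point): middle of the hasp's hinge line, fixed to the carrier at x = -88 mm, y = 0, z = 54 mm of the carrier; hinge line along the carrier's y. The post below it is 9 mm wide along y.
- hasp_knob (a point): centre of the hasp's finger knob, a 14 mm round knob on a 6 mm stem standing up from the strap: 22 mm from the hinge line along the strap and 22 mm above it, so 76 mm above the counter when closed; moves with the hasp. Fingers either side along the carrier's y can hold it from above; it turns between them if not squeezed hard.
- dish: loose white round dish, 107 mm across, 34 mm high at the rim, about 0.22 kg, standing in the carrier's collar. Origin at the centre of its underside (14 mm above the counter when seated); z up; its lip points along its own -x. At the start its axes are about parallel to the carrier's. Inside it slopes gently (9 degrees) up from the middle to 37 mm radius, then steeply to the rim.
- dish_lip (a point): end of the dish's lip, a flat tongue 22 mm wide sticking out of the rim: 66 mm from the dish's axis along its -x, 34 mm above its underside.
- dish_grip (a point): middle of the wooden overhead handle, on the dish's axis 118 mm above its underside. The grip is a bar 56 mm long along the dish's y, 16 mm wide along its x, 18 mm high, on a wire arch whose legs stand on the rim at y = +-53 mm; the centre of mass lies straight below.
- dish_middle (a point): the middle of the dish: on its axis, 28 mm above its underside, where the ball's centre lies when centred.
- tea_ball: loose steel tea ball, 32 mm diameter, 40 g, lying in the middle of the dish; origin at its centre; it rolls freely.
- mug: white mug with dots, 78 mm across, 114 mm with handle, 93 mm high, loose, standing 170 to 200 mm from the carrier's origin either on its +y or its -y side; origin at the centre of its underside.
- mill: wooden pepper mill, 58 mm across, 170 mm high, loose, standing on the carrier's other side; origin at the centre of its underside.
Things that resemble listed ones, but are neither listed nor needed, are in the scene too. Leave any blue look-alike of the dish alone.

How it is judged:
By the outcome, as a careful person would: the job done as asked, in the order asked, and still so for the second after the job is handed in, while the arm keeps its last pose, push and grip.
It also fails if it takes over 53 s, if anything falls off the work surface, if the arm or the gripper's body presses on something with over 40 N, if the wrist force passes 120 N, or if a joint passes its speed limit or range.

## Working session

There is one attempt and no reset: what is moved stays moved. The work goes in short steps, Python scripts to look and compute and a shell command to move; the robot and the scene stay as the last step left them, time stands still between calls to the robot, and variables do not carry over. Pictures are saved under pics/ and viewed, at most 10 in all, crops included, and the job is handed in when it is done.

```bash
ls; mkdir -p pics; cat > h.py <<'E'
import numpy as np,cv2
from rig import ctrl,eyes
def pts(c):
    z=c["z_map"];v,u=np.mgrid[:z.shape[0],:z.shape[1]]
    P=np.stack([(u-c["cx"])/c["fx"]*z,(v-c["cy"])/c["fy"]*z,z],-1)
    return (P-np.array(c["t"]))@np.array(c["R"])
def save(n,im): cv2.imwrite("pics/"+n,im[:,:,::-1])
def proj(c,X):
    p=np.array(c["R"])@np.array(X)+np.array(c["t"]);return p[0]/p[2]*c["fx"]+c["cx"],p[1]/p[2]*c["fy"]+c["cy"]
E
python3 - <<'E'
from h import *
a=eyes.camera("scene");b=eyes.camera("top")
np.savez("s0.npz",**a);np.savez("t0.npz",**b)
im=np.vstack([a["image"],b["image"]]);save("s0.png",a["image"]);save("t0.png",b["image"])
print(ctrl.grasp_offset,ctrl.state())
E
```

```text
pics
0.0187 {'clock': 0.1, 'joint_pos': array([-1.37312027,  0.47775635,  0.02232732,  1.55636124, -0.01149867,
        1.10928982, -0.08310353]), 'joint_vel': array([ 5.97986836e-04, -1.52516352e-03,  7.18797441e-04, -3.42535773e-03,
       -3.97141356e-04, -7.84773232e-05, -8.06895957e-04]), 'joint_efforts': array([ 3.54030504e-03, -5.97758174e+01,  1.61331598e+00, -2.81958032e+01,
        1.28253963e-02,  5.02180381e-03, -2.63543129e-06]), 'tool_pos': array([0.20303754, 0.64317429, 0.23039289]), 'tcp_rot': array([ 1.52277917e-01,  9.88337354e-01, -8.40519458e-04, -6.96942606e-05]), 'contact_force': array([0.37252691, 0.4877254 , 0.13570689]), 'wrist_torque': array([-0.0017033 , -0.008038  ,  0.03454276]), 'grasp_force': 0.0, 'grip_width': 0.08561865749533092}
```

View pics/s0.png

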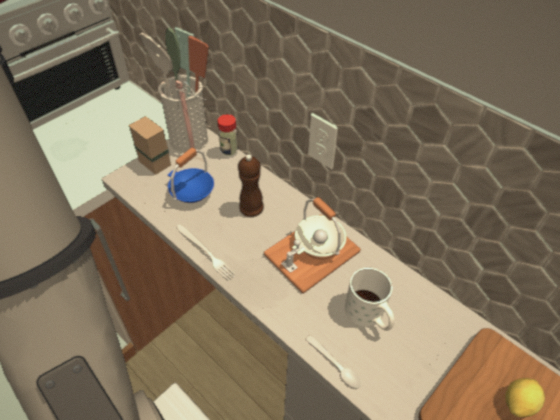

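View pics/t0.png

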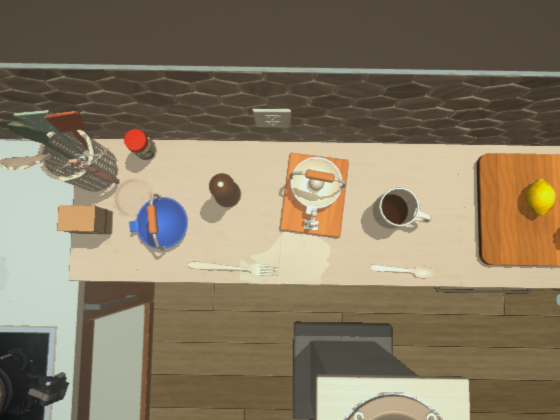

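The white dish with steel tea ball in the wooden carrier is at top (316,183), with the hasp at about (311,218). Look-alikes: the blue dish at (160,222), to be left alone, and the cutting board at (520,210), which is not the carrier. The mug is at (398,207) on the right, which should be the carrier's -y. The mill is at (224,190) on the other side.

```bash
python3 - <<'E'
from h import *
b=dict(np.load("t0.npz"));P=pts(b);im=b["image"]
hsv=cv2.cvtColor(im,cv2.COLOR_RGB2HSV)
win=np.zeros(im.shape[:2],bool);win[140:250,270:360]=1
m=win&(hsv[...,1]>140)&(hsv[...,0]<20)&(abs(P[...,2]-.014)<.008)
X=P[m];r=cv2.minAreaRect((X[:,:2]*1000).astype(np.float32));print("board",r,m.sum(),np.median(X[:,2]))
h=win&(P[...,2]>.115)&(P[...,2]<.16);X=P[h];rr=cv2.minAreaRect((X[:,:2]*1000).astype(np.float32));print("high",rr,X.mean(0),X.max(0),h.sum())
k=win&(P[...,2]>.062)&(P[...,2]<.1);k[:205]=0;print("knob",P[k].mean(0),P[k].max(0),P[k].min(0),k.sum())
for n,(u0,u1,v0,v1,z) in dict(mug=(375,432,185,232,.07),mill=(200,250,165,215,.05)).items():
    w=np.zeros_like(win);w[v0:v1,u0:u1]=1;w&=P[...,2]>z;print(n,P[w].min(0),P[w].max(0))
print("top cam",-b["R"].T@b["t"],"dishmid px",proj(b,P[183,316]),P[183,316])
c=cv2.resize(im[140:250,270:450],None,fx=4,fy=4,interpolation=cv2.INTER_CUBIC)
save("c1.png",c)
E
```

```text
board ((530.9847412109375, 167.18133544921875), (127.24193572998047, 167.9066925048828), 83.55888366699219) 2007 0.013545808839100896
high ((552.1428833007812, 164.44821166992188), (94.23792266845703, 16.392009735107422), 81.02223205566406) [0.55145809 0.16616671 0.13658216] [0.5638273  0.21079589 0.14532544] 313
knob [0.48333677 0.17253109 0.08299793] [0.49043855 0.17838477 0.08821361] [0.4652899  0.16619349 0.06241937] 37
mug [ 0.38343447 -0.06599232  0.07008753] [0.53664758 0.24906392 1.16658152]
mill [0.38343447 0.24906392 0.05019902] [0.55267213 0.3780104  1.16658152]
top cam [0.38343447 0.24906392 1.16658152] dishmid px (np.float64(316.0000000000001), np.float64(183.00000000000006)) [0.54864   0.1669218 0.0586394]
```

View pics/c1.png

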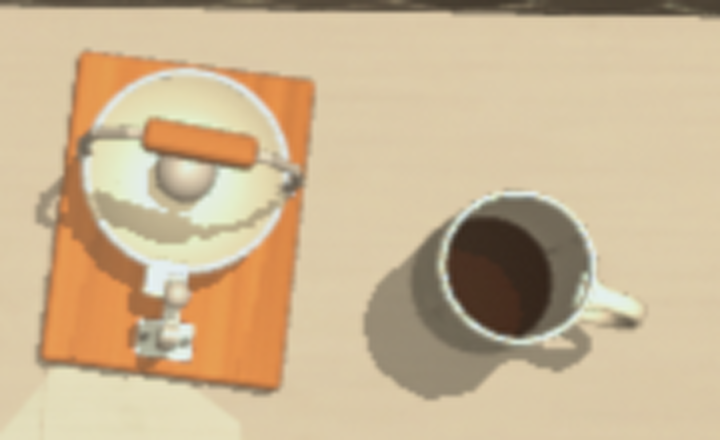

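The crop confirms the choice: dish lip at crop (163,278), knob at (175,292), hinge plate at (165,340), mug to the right. The carrier origin is about (0.553, 0.165) with yaw about -6.4°, which puts the knob at about (0.487, 0.172). I'll move above the knob.

```bash
python3 -m inch '[[0.5,-0.8,0,0.2,-1],[1,-1.6,0,0.4,-1],[1.5,-2.4,0,0.6,-1],[2,-3.2,0,0.8,-1],[2.4,-3.9,0,1,-1]]'; python3 -m inch '[[0.5,-0.8,0,0.2,-1],[1,-1.6,0,0.4,-1],[1.5,-2.4,0,0.6,-1],[2,-3.2,0,0.8,-1],[2.33,-3.95,0,0.85,-1]]'; python3 -m inch '[[0,0,-0.2,0,-1],[0,0,-0.4,0,-1],[0,0,-0.7,0,-1],[0,0,-0.8,0,-1],[0,0,-0.8,0,-1]]'
python3 - <<'E'
from h import *
w=eyes.camera("wrist");np.savez("w0.npz",**w);save("w0.png",w["image"])
print(proj(w,[.4873,.1721,.076]),proj(w,[.4654,.1745,.054]),ctrl.state()["tcp_rot"])
E
```

```text
clock: 0.72
tool_pos: [0.3483, 0.4073, 0.2311]
tcp_rot: [0.101, 0.995, -0.0, 0.0]
contact_force: [0.4, 0.4, -0.1]
grip_width: 0.0855
grasp_force: 0.0
clock: 1.35
tool_pos: [0.4879, 0.1706, 0.2312]
tcp_rot: [0.056, 0.998, -0.0, 0.0]
contact_force: [-0.1, 1.3, -0.2]
grip_width: 0.0852
grasp_force: 0.0
clock: 1.98
tool_pos: [0.4863, 0.1736, 0.1828]
tcp_rot: [0.055, 0.998, -0.0, -0.001]
contact_force: [-0.4, 0.2, 0.5]
grip_width: 0.0853
grasp_force: 0.0
(np.float64(276.48254150748534), np.float64(208.34423606802093)) (np.float64(276.73044353514996), np.float64(179.1870670204948)) [ 5.53596934e-02  9.98466466e-01  1.79886377e-05 -1.39030276e-04]
```

View pics/w0.png

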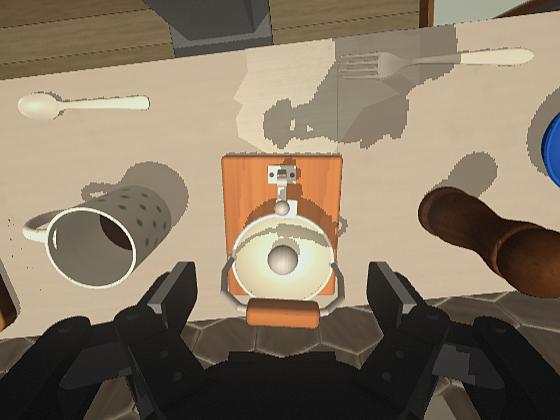

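Wrist view: knob at (281,208), hinge at (281,178), handle bar at (283,313), mug at (92,245) on the left (-y). The knob sits about 4 px right of my prediction, so I'll refine it here.

```bash
cat >> h.py <<'E'
def ray(c,u,v,z):
    R=np.array(c["R"]);C=-R.T@np.array(c["t"]);d=R.T@np.array([(u-c["cx"])/c["fx"],(v-c["cy"])/c["fy"],1]);return C+d*(z-C[2])/d[2]
E
python3 - <<'E'
from h import *
b=dict(np.load("w0.npz"));P=pts(b);im=b["image"];hsv=cv2.cvtColor(im,cv2.COLOR_RGB2HSV)
print("knob",ray(b,281.5,208.5,.076),"hinge",ray(b,281.5,178,.054),"mid",ray(b,283,260,.042))
o=(hsv[...,1]>140)&(hsv[...,0]<20);win=np.zeros(o.shape,bool);win[145:330,215:350]=1
for n,m in (("board",o&win&(abs(P[...,2]-.014)<.006)),("bar",o&win&(P[...,2]>.12))):
    X=(P[m][:,:2]*1000).astype(np.float32);print(n,cv2.minAreaRect(X),P[m][:,2].max(),m.sum())
E
```

```text
knob [0.48793554 0.17653092 0.076     ] hinge [0.46476879 0.17908731 0.054     ] mid [0.55561712 0.17065776 0.042     ]
board ((553.8084716796875, 169.08218383789062), (129.11061096191406, 210.61399841308594), 83.63581848144531) 0.01706495853324215 7393
bar ((488.5775146484375, 183.19598388671875), (55.18191146850586, 149.09548950195312), 78.6756362915039) 0.3256659316264268 1394
```

```bash
python3 -m inch '[[0.02,0.02,-0.6,0,-1],[0.02,0.02,-1.2,0,-1],[0.02,0.02,-1.8,0,-0.5],[0.02,0.02,-2,0,0],[0.02,0.02,-2.03,0,0.4]]'; python3 -m inch '[[0,0,0,0,0.5],[0,0,0,0,0.6],[0,0,0,0,0.68],[0,0,0,0,0.72],[0,0,0,0,0.72]]'
python3 - <<'E'
from h import *
w=eyes.camera("wrist");save("w1.png",w["image"])
E
```

```text
clock: 2.65
tool_pos: [0.4884, 0.1741, 0.0617]
tcp_rot: [0.056, 0.998, 0.0, -0.0]
contact_force: [0.5, -0.5, -0.2]
grip_width: 0.0321
grasp_force: 0.0
clock: 3.28
tool_pos: [0.4891, 0.1733, 0.062]
tcp_rot: [0.056, 0.998, -0.0, 0.001]
contact_force: [2.1, -4.2, 5.4]
grip_width: 0.0121
grasp_force: 14.7
```

View pics/w1.png

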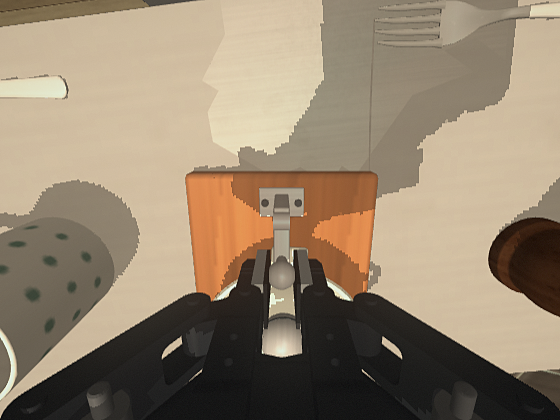

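The knob (282,273) is held lightly between the pads. I'll swing it along the arc, first to about 50°.

```bash
python3 -m inch '[[-0.07,0.01,0.06,0,0.72],[-0.15,0.02,0.1,0,0.72],[-0.23,0.03,0.13,0,0.72],[-0.32,0.04,0.15,0,0.72],[-0.41,0.05,0.15,0,0.72]]'
python3 - <<'E'
from h import *
print({k:ctrl.state()[k] for k in("wrist_torque","grasp_force")})
w=eyes.camera("wrist");save("w2.png",w["image"][150:400,150:420])
E
```

```text
clock: 3.95
tool_pos: [0.4629, 0.1763, 0.0701]
tcp_rot: [0.056, 0.998, -0.0, -0.0]
contact_force: [2.1, -4.4, -3.4]
grip_width: 0.0122
grasp_force: 14.2
{'wrist_torque': array([-1.09854141, -0.58121819, -0.01417015]), 'grasp_force': 14.220562130212784}
```

View pics/w2.png

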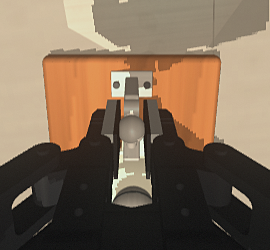

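The hasp is following and the knob (crop 131,130) is still between the pads. I'll continue to about 115°.

```bash
python3 -m inch '[[-0.09,0.01,-0.02,0,0.72],[-0.21,0.02,-0.07,0,0.72],[-0.32,0.04,-0.15,0,0.72],[-0.39,0.04,-0.24,0,0.72],[-0.44,0.05,-0.34,0,0.72]]'
python3 - <<'E'
from h import *
w=eyes.camera("wrist");save("w3.png",w["image"][150:400,150:420])
E
```

```text
clock: 4.62
tool_pos: [0.4359, 0.1794, 0.0498]
tcp_rot: [0.056, 0.998, -0.0, -0.001]
contact_force: [-0.8, -6.2, 2.4]
grip_width: 0.0123
grasp_force: 15.0
```

View pics/w3.png

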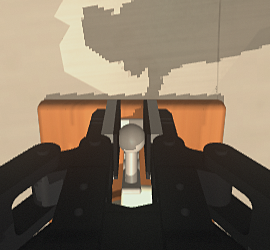

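The knob is now over the front with its stem lying outwards, so the strap is past upright. I'll release, rise, and work out the handle's pose.

```bash
python3 -m inch '[[0,0,0,0,0.3],[0,0,0,0,0],[0,0,0.8,0,0],[0,0,1.8,0,-0.5],[0,0,2.8,0,-0.5]]'; python3 -m inch '[[0.3,0,0.5,-1.7,-0.5],[0.8,-0.1,0.5,-3.4,-0.5],[1.3,-0.1,0.5,-5.1,-0.5],[1.8,-0.2,0.5,-6.8,-0.5],[1.9,-0.25,0.5,-8.5,-0.5]]'
python3 - <<'E'
from h import *
b=dict(np.load("t0.npz"));P=pts(b);im=b["image"];hsv=cv2.cvtColor(im,cv2.COLOR_RGB2HSV)
win=np.zeros(im.shape[:2],bool);win[150:210,285:350]=1
m=win&(hsv[...,1]>140)&(hsv[...,0]<20)&(P[...,2]>.12);X=(P[m][:,:2]*1000).astype(np.float32)
print("bar",cv2.minAreaRect(X),P[m].mean(0),m.sum(),cv2.fitLine(X,cv2.DIST_L2,0,.1,.1).ravel())
E
```

```text
clock: 5.3
tool_pos: [0.4369, 0.1805, 0.2201]
tcp_rot: [0.056, 0.998, 0.0, 0.0]
contact_force: [0.6, 0.6, -0.1]
grip_width: 0.0639
grasp_force: 0.0
clock: 5.92
tool_pos: [0.5528, 0.1651, 0.2482]
tcp_rot: [0.483, 0.876, 0.0, 0.0]
contact_force: [-0.3, 0.3, -0.9]
grip_width: 0.064
grasp_force: 0.0
bar ((480.49310302734375, 213.63568115234375), (49.14506149291992, 200.71600341796875), 56.18883514404297) [0.54967451 0.16714753 0.15101777] 191 [  0.7443958  -0.6677387 549.6745    167.14754  ]
```

```bash
python3 -m inch '[[0,0,0,-1.7,-0.5],[0,0,0,-3.4,-0.5],[0,0,0,-5.1,-0.5],[0,0,0,-6.5,-0.5],[0,0,0,-6.5,-0.5]]'
python3 - <<'E'
from h import *
w=eyes.camera("wrist");np.savez("w4.npz",**w);save("w4.png",w["image"])
for n,b in (("top",dict(np.load("t0.npz"))),("wrist",w)):
    P=pts(b);im=b["image"];hsv=cv2.cvtColor(im,cv2.COLOR_RGB2HSV)
    m=(hsv[...,1]>120)&(hsv[...,0]<20)&(P[...,2]>.12)&(P[...,2]<.15)&(np.hypot(P[...,0]-.553,P[...,1]-.166)<.045)
    if m.sum()<20: print(n,m.sum());continue
    X=(P[m][:,:2]*1000).astype(np.float32)
    vu=np.argwhere(m);print(n,cv2.minAreaRect(X),P[m].mean(0),P[m][:,2].max(),m.sum(),vu.mean(0),cv2.fitLine(X,cv2.DIST_L2,0,.1,.1).ravel())
E
```

```text
clock: 6.55
tool_pos: [0.5511, 0.1657, 0.2482]
tcp_rot: [0.745, 0.667, 0.0, -0.0]
contact_force: [-0.6, -0.1, 0.3]
grip_width: 0.0641
grasp_force: 0.0
top ((551.9227905273438, 166.163330078125), (53.367916107177734, 14.526926040649414), 81.14800262451172) [0.5514583  0.16614522 0.14005035] 0.1453254355243201 211 [175.3507109  319.61137441] [1.6774341e-01 9.8583066e-01 5.5145831e+02 1.6614522e+02]
wrist ((554.8658447265625, 170.9345703125), (55.273433685302734, 15.575885772705078), 79.92992401123047) [0.55496375 0.17229509 0.14045979] 0.14299847387241946 1003 [203.37387836 283.94815553] [1.6829091e-01 9.8573738e-01 5.5496375e+02 1.7229509e+02]
```

View pics/w4.png

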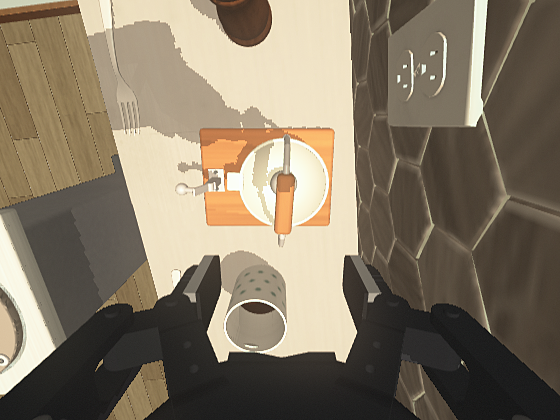

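The wrist view shows the hasp thrown open with its knob at (182,188), the handle bar at (284,203), and the mug at (255,320) on the -y side. The bar's yaw is about -9.5°, so I'll align, descend and close slowly.

```bash
python3 -m inch '[[0.03,0.03,-0.6,-0.5,-0.5],[0.03,0.03,-1.2,-0.5,-0.5],[0.03,0.03,-1.7,-0.5,-0.3],[0.03,0.03,-2.1,-0.5,-0.1],[0.03,0.03,-2.25,-0.5,0.1]]'; python3 -m inch '[[0,0,0,0,0.3],[0,0,0,0,0.4],[0,0,0,0,0.45],[0,0,0,0,0.5],[0,0,0,0,0.54]]'; python3 -m inch '[[0,0,0,0,0.56],[0,0,0,0,0.58],[0,0,0,0,0.6],[0,0,0,0,0.62],[0,0,0,0,0.64]]'
```

```text
clock: 7.22
tool_pos: [0.5523, 0.1667, 0.1118]
tcp_rot: [0.762, 0.648, -0.001, -0.0]
contact_force: [-0.2, -0.1, -0.5]
grip_width: 0.0386
grasp_force: 0.0
clock: 7.85
tool_pos: [0.5531, 0.1668, 0.1134]
tcp_rot: [0.763, 0.647, 0.0, 0.0]
contact_force: [0.7, 0.2, 0.4]
grip_width: 0.0196
grasp_force: 0.0
clock: 8.48
tool_pos: [0.5532, 0.1667, 0.1132]
tcp_rot: [0.763, 0.647, 0.0, 0.0]
contact_force: [1.3, -0.4, -0.3]
grip_width: 0.0159
grasp_force: 16.8
```

```bash
python3 -m inch '[[0,0,0,0,0.7],[0,0,0,0,0.8],[0,0,0,0,0.9],[0,0,0,0,1],[0,0,0,0,1]]'; python3 -m inch '[[0,0,0.01,0,1],[0,0,0.03,0,1],[0,0,0.06,0,1],[0,0,0.1,0,1],[0,0,0.14,0,1]]'
python3 - <<'E'
from h import *
print(ctrl.state()["wrist_torque"])
w=eyes.camera("scene");save("s5.png",cv2.resize(w["image"][170:320,230:420],None,fx=4,fy=4,interpolation=cv2.INTER_CUBIC)[:600])
E
```

```text
clock: 9.1
tool_pos: [0.5533, 0.1667, 0.1133]
tcp_rot: [0.763, 0.647, 0.0, 0.0]
contact_force: [0.5, -0.4, 2.5]
grip_width: 0.0151
grasp_force: 59.0
clock: 9.72
tool_pos: [0.5529, 0.1667, 0.1216]
tcp_rot: [0.763, 0.647, -0.0, -0.0]
contact_force: [-0.1, 0.1, -2.2]
grip_width: 0.0154
grasp_force: 58.5
[-9.91259698e-03  4.25128193e-02 -5.69727709e-06]
```

View pics/s5.png

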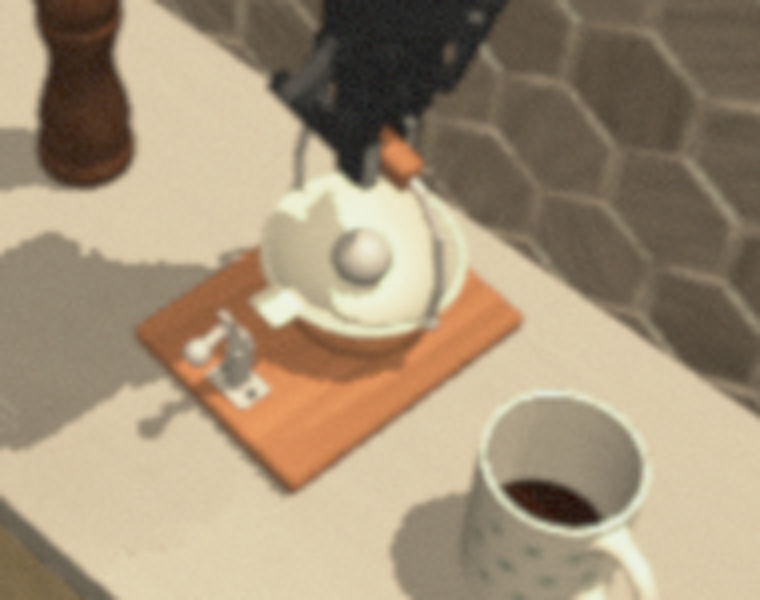

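The dish is clear of the collar, with the ball centred (crop 360,255), the hasp folded back with its knob at (200,347), and the lip at (278,305). I'll lift smoothly to about 10 cm.

```bash
python3 -m inch '[[0,0,0.05,0,1],[0,0,0.12,0,1],[0,0,0.22,0,1],[0,0,0.34,0,1],[0,0,0.48,0,1]]'; python3 -m inch '[[0,0,0.15,0,1],[0,0,0.31,0,1],[0,0,0.47,0,1],[0,0,0.61,0,1],[0,0,0.72,0,1]]'; python3 -m inch '[[0,0,0.1,0,1],[0,0,0.18,0,1],[0,0,0.24,0,1],[0,0,0.28,0,1],[0,0,0.31,0,1]]'; python3 -m inch '[[0,0,0,0.05,1],[0,0,0,0.15,1],[0,0,0,0.3,1],[0,0,0,0.5,1],[0,0,0,0.8,1]]'; python3 -m inch '[[0,0,0,0.35,1],[0,0,0,0.75,1],[0,0,0,1.2,1],[0,0,0,1.7,1],[0,0,0,2.2,1]]'
python3 - <<'E'
from h import *
print(ctrl.state()["joint_pos"],ctrl.state()["wrist_torque"])
E
```

```text
clock: 10.4
tool_pos: [0.553, 0.1667, 0.1509]
tcp_rot: [0.763, 0.647, 0.0, 0.0]
contact_force: [-1.1, -1.0, -3.6]
grip_width: 0.0152
grasp_force: 58.5
clock: 11.02
tool_pos: [0.5531, 0.1667, 0.1941]
tcp_rot: [0.763, 0.647, 0.0, 0.0]
contact_force: [0.2, 0.6, -2.6]
grip_width: 0.0147
grasp_force: 58.5
clock: 11.65
tool_pos: [0.553, 0.1667, 0.2121]
tcp_rot: [0.763, 0.647, -0.0, 0.0]
contact_force: [-1.0, 0.2, -3.0]
grip_width: 0.0152
grasp_force: 58.5
clock: 12.28
tool_pos: [0.553, 0.1667, 0.2121]
tcp_rot: [0.734, 0.679, -0.0, 0.0]
contact_force: [-0.6, 0.5, -3.1]
grip_width: 0.015
grasp_force: 58.5
clock: 12.9
tool_pos: [0.553, 0.1667, 0.2121]
tcp_rot: [0.651, 0.759, 0.0, -0.0]
contact_force: [-0.1, -0.6, -2.9]
grip_width: 0.015
grasp_force: 58.5
[-0.76585821  0.35858595  0.46500967  1.83911639 -0.18974336  0.9875399
 -0.0685328 ] [-0.06054763  0.02873943 -0.01777665]
```

```bash
for i in 1 ; do python3 -m inch '[[0,0,0,0.5,1],[0,0,0,1,1],[0,0,0,1.5,1],[0,0,0,2,1],[0,0,0,2.5,1]]'; python3 -m inch '[[0,0,0,0.5,1],[0,0,0,1,1],[0,0,0,1.5,1],[0,0,0,2,1],[0,0,0,2.5,1]]'; python3 -m inch '[[0,0,0,0.5,1],[0,0,0,1,1],[0,0,0,1.5,1],[0,0,0,2,1],[0,0,0,2.5,1]]'; python3 -m inch '[[0,0,0,0.5,1],[0,0,0,1,1],[0,0,0,1.5,1],[0,0,0,2,1],[0,0,0,2.5,1]]'; done; python3 -m inch '[[0,0,0,0.45,1],[0,0,0,0.9,1],[0,0,0,1.3,1],[0,0,0,1.65,1],[0,0,0,1.9,1]]'; python3 -m inch '[[0,0,0,0.25,1],[0,0,0,0.4,1],[0,0,0,0.5,1],[0,0,0,0.55,1],[0,0,0,0.6,1]]'; python3 -m inch '[[0,0,0,0,1],[0,0,0,0,1],[0,0,0,0,1],[0,0,0,0,1],[0,0,0,0,1]]'
python3 - <<'E'
from h import *
print(ctrl.state()["joint_vel"].round(4),ctrl.state()["wrist_torque"])
w=eyes.camera("scene");save("s6.png",cv2.resize(w["image"][130:330,210:450],None,fx=3,fy=3,interpolation=cv2.INTER_CUBIC))
E
```

```text
clock: 13.52
tool_pos: [0.553, 0.1667, 0.2121]
tcp_rot: [0.546, 0.837, 0.0, -0.0]
contact_force: [-0.5, -0.3, -2.7]
grip_width: 0.0149
grasp_force: 58.5
clock: 14.15
tool_pos: [0.553, 0.1666, 0.2121]
tcp_rot: [0.432, 0.902, -0.0, 0.0]
contact_force: [-1.2, 0.1, -1.8]
grip_width: 0.0146
grasp_force: 58.5
clock: 14.78
tool_pos: [0.553, 0.1666, 0.2121]
tcp_rot: [0.311, 0.95, -0.0, -0.0]
contact_force: [-0.4, 0.3, -3.1]
grip_width: 0.0153
grasp_force: 58.5
clock: 15.4
tool_pos: [0.553, 0.1666, 0.2121]
tcp_rot: [0.184, 0.983, -0.0, 0.0]
contact_force: [1.0, -0.2, -2.5]
grip_width: 0.015
grasp_force: 58.5
clock: 16.02
tool_pos: [0.553, 0.1666, 0.2121]
tcp_rot: [0.086, 0.996, -0.0, -0.0]
contact_force: [0.5, 0.5, -2.0]
grip_width: 0.0151
grasp_force: 58.5
clock: 16.65
tool_pos: [0.553, 0.1667, 0.2121]
tcp_rot: [0.056, 0.998, 0.0, -0.0]
contact_force: [-0.9, -0.5, -2.4]
grip_width: 0.0152
grasp_force: 58.5
clock: 17.27
tool_pos: [0.553, 0.1667, 0.2121]
tcp_rot: [0.056, 0.998, -0.0, 0.0]
contact_force: [-0.1, 0.4, -2.6]
grip_width: 0.0152
grasp_force: 58.5
[-0.0007  0.0014 -0.0006  0.0008 -0.0007 -0.0007 -0.0015] [0.03072745 0.00707292 0.0157569 ]
```

View pics/s6.png

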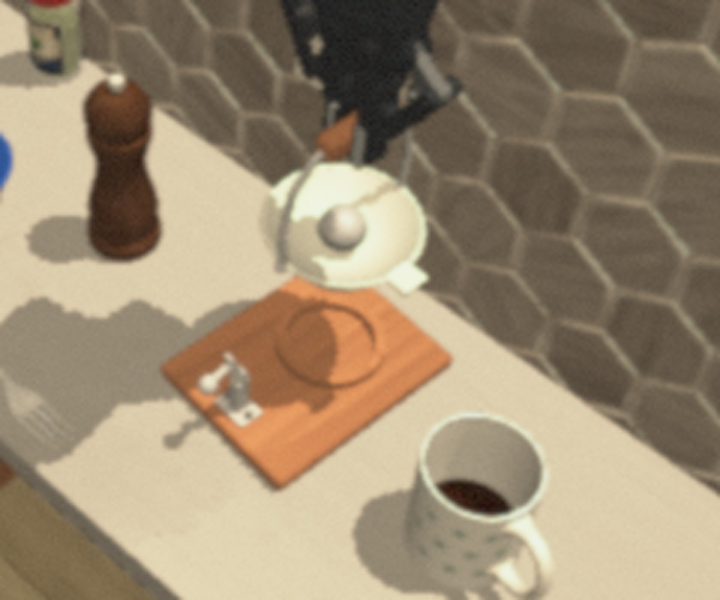

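The dish is held level above the carrier with its lip (410,278) towards the mug's side and the ball centred (342,228). The hasp is open at (210,383), and the mug and mill haven't moved. Handing in.

```bash
python3 -c "
from rig import ctrl
print(ctrl.close_job())"
```

```text
the job is handed in; nothing more can be done
None
```

The job is handed in at about 17 s of the 53 s allowed: the hasp is swung past upright, and the white dish is held level and still about 10 cm up, lip towards the mug's side and tea ball in its middle, with the mug and mill where they stood.

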